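# Rack the finished lamp board

### The job

Slide the round lamp board with the green handle block into the middle slot of the rack, the one with yellow ledges, going in level through the rack's open front. Push it fully home and let go, so that it lies flat on the yellow ledges with its handle pointing straight out of the front; leave the board with the red handle where it is.

Things in the scene. Friction and masses are not known exactly. Their poses are not given: they have to be found in the camera images.
- board_grip (a point): Grasp point of the board to be racked: in its upright green handle block, 34 mm above the board's underside. Block: 16 mm wide (y), 22 mm long (x), 50 mm tall from the underside, on a 16 mm wide tab at the disc's rim. x points from the block to the disc's centre, 72 mm away; z up. Block and board are one rigid piece, about 90 g, at first flat on the bench.
- board_centre (a point): Centre of the same board's disc, half-way through its thickness: black with small yellow lamps and a silver middle, 90 mm diameter, 5 mm thick. Axes as board_grip, which lies at x -72 mm, z +31.5 mm from here.
- slot (a point): Where the disc's centre lies when home, 2.5 mm above the yellow ledges. x points into the slot, z up. Rack: fixed, aluminium, height differs; side plates 110 mm apart inside, up to 59.5 mm above here; in each 3 ledges, 30 mm wide (middle open), 6 mm thick, pitch 36 mm, from 42 mm before here to back bars 42 mm beyond. Lens in the bottom slot, others empty. Yellow strips outside too.
- red_centre (a point): Centre of the disc of a like board with a red handle block, loose on the bench; same shape and axes. Not to be moved.
Not all that is in view belongs to the job. What is shaped like the part that bears board_grip but orange or purple is not meant.

How it is judged:
At the end, for the whole second after the job is handed in: The green-handled board lies released on the middle, yellow ledges: its disc centre within 15 mm of the fully home point along and across the slot and within 8 mm in height, flat within about 10 degrees, its handle out of the front within 20 degrees of straight (x of board_centre in the frame of slot between -0.015 and 0.015 m and y of board_centre in the frame of slot between -0.015 and 0.015 m and z of board_centre in the frame of slot between -0.008 and 0.008 m and angle between board_centre's own z axis and vertical below 0.17 rad and angle between the x axis of board_centre and the x axis of slot, either way round below 0.35 rad); the robot touches nothing.
It fails at once if the red-handled board is moved by more than 30 mm (distance of red_centre from where it was at the start of the episode above 0.03 m).
It also fails if it takes over 40 s, if anything falls off the work surface, if the arm or the gripper's body presses on something with over 40 N, if the wrist force passes 120 N, or if a joint passes its speed limit or range.

### The arm

A 6-joint arm with a two-finger parallel gripper is mounted at the origin on the work surface. World frame = base frame: x ahead of the robot, y to its left, z up, the work surface at z = 0. Lengths are in m, angles in rad, forces in N, time in s.
With the tool pointing down it reaches from about 0.225 to 0.875 m from the base axis. Payload 3.4 kg.
Tool frame: the origin (TCP) lies at the very end of the fingers, on their centre line; the grasp point (between the pads) lies 19 mm behind it; z points along the fingers, y is the direction in which the jaws open and shut (so a half turn about z gives the same grasp; the last joint's range is limited). The gripper opens to 85 mm and grips with 20 to 120 N. Pads are 22 mm wide; open, the fingers measure 114 mm over their backs; the gripper's body (76 mm by 85 mm) begins 54 mm behind the grasp point. The pads swing forward as they close: fully open they stand 13 mm farther back than shut.
Start: joints at [-1.412, 0.276, 1.505, -0, 1.361, -0.121], TCP at [0.159, -0.553, 0.231] pointing down, gripper open.
Joint ranges: [-2.89, 2.89], [-0.75, 2.08], [0.22, 2.7], [-1.18, 4.32], [0.11, 2.71], [-2.7, 2.7]. Speed limits (rad/s): [2.57, 2.57, 3.14, 3.14, 3.14, 3.14].

### API

Orientations are given as a unit quaternion [w, x, y, z].
In Python, from rig import telemetry, imaging, manip, finder gives the robot as it stands.
- The arm moves only by the tool arm_command, never from a script. Its argument "steps" is a list of rows, each a list of 3 entries, a list of its own where there are three numbers: the turn, a rotation vector about the world's x, y, z in rad, then the shift along the world's x, y, z in mm, then the closure in counts, from 0 (fully open) to 255 (shut). In form: [[[rx, ry, rz], [dx, dy, dz], grip], ...]. A call has 1 to 20 rows; each row shifts and turns the commanded pose from where the row before left it; what a row does not reach is not made up. A row lasts 1/8 s, in which the tool goes at most 62.5 mm and 10.7 degrees, less where a joint would pass 70% of its speed; a pose out of reach is approached as far as the arm can. A call is refused whole if a number of a shift passes 62.5 or a number of a turn 0.188, either way. A call with a gripper value outside its range is refused whole. The fingers move at their own pace and stop on an object; "newtons" is the grip in N (left out, the last holds). Time passes only in rows, so rows that do not move let the fingers close. It gives the time, the measured TCP pose, the force and the opening at its end, in the units of the state.
- telemetry.get_state(): the state, without advancing time (a new reading comes with each control period).
- imaging.get_image(name): name is "scene" or "top" or "wrist"; returns the picture (384x512x3 uint8, blue, green, red); there is no depth.
- imaging.camera_params(name): a dict with "intrinsics" (3x3 intrinsics, pixels), "R" (3x3) and "t" (3): a world point X has camera coordinates R X + t. Camera axes: x right, y down, z forward; pixel columns grow to the right and rows downward; lengths in m; the calibration is good to about 2 mm. A picture is of the moment at which its call begins: read the wrist's pose just before it. camera_params takes no time and is no camera call; for the wrist camera it gives the pose at the moment of the call.
- manip.sign_off(): hands the job in, once; it reports no verdict.
Trained networks look in the newest picture that a camera, given by its name, has taken for a name from the list of things; names that differ only in an ending like _2 or _b are one class to them, and where a whole thing is asked for, a point or a joint stands for the part that bears it (a point fixed in the world has none). Each returns a list of dicts, best first, with "score" (0 to 1); they miss things now and then, are a little off and sometimes report something else, mostly with a low value. They report only what shows in the picture. A call takes as long as a camera call. They do not tell look-alikes from the thing itself.
- finder.cut_out(camera, thing): "pixels" (384x512 bool, what is visible of it) and "extent" ([left, top, width, height] in pixels, round what is visible of it).
The state is a dict: "clock": time; "qpos": joint angles; "qd": joint speeds; "effort": joint torques, N m; "position": TCP position; "ee_rot": TCP orientation; "contact_force": force on the tool from outside, world axes, zero at the start; "moment": the same for the moment, N m; "width": finger opening in m.
Only numpy, scipy, OpenCV 4.12 (cv2) and the standard library are available. Lean on these libraries where they do the work, as an engineer would, in place of code of your own. Each camera call takes 0.05 s, during which the arm holds its last target.

## Working session

There is one attempt and no reset: what is moved stays moved. The work goes in short steps, Python scripts to look and compute and a tool call to move; the robot and the scene stay as the last step left them, time stands still between calls to the robot, and variables do not carry over. Pictures are saved under pics/ and viewed, and the job is handed in when it is done.

Besides the shell and the picture viewer there is one more tool, called by a JSON object that holds its "fn" and its "kwargs", one argument or row to a line. arm_command: Moves the arm, as the interface text tells. Its arguments: {"type":"object","properties":{"steps":{"type":"array"},"newtons":{"type":"number"}},"required":["steps"]}

```bash
ls; mkdir -p pics; cat > h.py <<'E'
import numpy as np, cv2
from rig import telemetry, imaging, manip, finder
E
python3 - <<'E'
from h import *
for n in ["scene","top","wrist"]:
    im=imaging.get_image(n); cv2.imwrite(f"pics/{n}0.png",im)
    p=imaging.camera_params(n); C=-np.array(p["R"]).T@np.array(p["t"])
    print(n,C.round(3),np.array(p["R"]).round(3).tolist(),np.array(p["intrinsics"]).round(1).tolist())
    for t in ["board_grip","slot","red_centre"]:
        try:
            for d in finder.cut_out(n,t)[:4]: print(t,round(d["score"],2),d["extent"])
        except Exception as e: print(t,e)
print(telemetry.get_state())
E
```

```text
pics
scene [1.011 0.436 0.663] [[-0.643, 0.766, 0.006], [0.478, 0.408, -0.778], [-0.598, -0.497, -0.629]] [[362.0, 0.0, 250.6], [0.0, 362.0, 193.7], [0.0, 0.0, 1.0]]
board_grip 0.67 [213.2, 181.0, 40.7, 38.8]
board_grip 0.59 [287.3, 214.0, 41.3, 46.7]
board_grip 0.23 [110.9, 143.4, 65.7, 66.4]
slot 0.75 [111.3, 140.8, 64.2, 68.9]
red_centre 0.82 [321.0, 271.4, 55.5, 55.4]
top [0.445 0.034 0.935] [[-0.014, -1.0, -0.014], [-0.998, 0.015, -0.066], [0.066, 0.013, -0.998]] [[368.8, 0.0, 248.9], [0.0, 368.8, 185.7], [0.0, 0.0, 1.0]]
board_grip 0.77 [236.9, 132.9, 34.6, 52.1]
board_grip 0.75 [190.6, 191.8, 54.1, 39.6]
board_grip 0.59 [357.6, 223.6, 45.4, 46.7]
board_grip 0.58 [283.9, 189.1, 58.2, 36.5]
slot 0.68 [343.2, 96.8, 74.9, 59.1]
slot 0.67 [240.1, 131.4, 31.3, 54.2]
red_centre 0.9 [130.1, 154.0, 40.3, 52.6]
wrist [ 0.235 -0.53   0.375] [[0.277, -0.961, -0.001], [-0.913, -0.263, 0.311], [-0.299, -0.085, -0.95]] [[283.8, 0.0, 251.4], [0.0, 283.8, 188.1], [0.0, 0.0, 1.0]]
{'clock': 0.6, 'qpos': array([-1.41202347e+00,  2.75895857e-01,  1.50490186e+00,  9.24049481e-06,
        1.36073285e+00, -1.20990760e-01]), 'qd': array([-2.10974521e-03, -2.34281510e-03, -1.77655946e-04, -6.66777157e-05,
        4.09984611e-04,  5.81116870e-04]), 'effort': array([ 1.43460846e-03, -4.16389668e+01, -2.45985621e+01, -1.12692301e-04,
        1.98861185e-04, -6.79102641e-06]), 'position': array([ 0.15878017, -0.55266341,  0.23132963]), 'ee_rot': array([3.09529991e-05, 9.90232616e-01, 1.39425125e-01, 5.10432417e-06]), 'contact_force': array([ 0.27992502, -0.15804543, -0.33221143]), 'moment': array([-0.00278638, -0.03211815,  0.02809137]), 'width': 0.08562159053367242}
```

View pics/scene0.png

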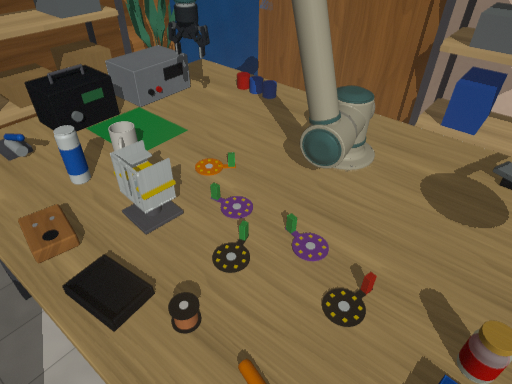

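View pics/top0.png

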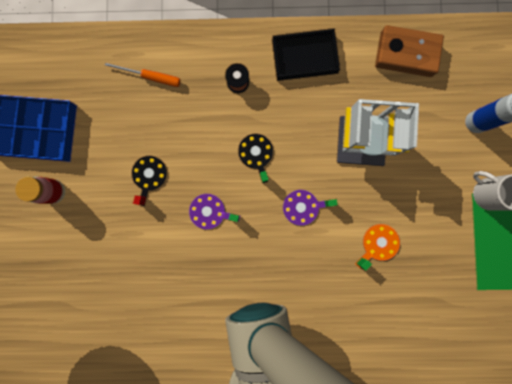

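View pics/wrist0.png

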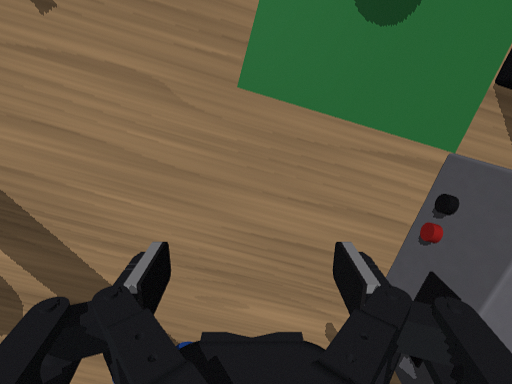

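```bash
python3 - <<'E'
from h import *
a=cv2.imread("pics/scene0.png")[130:235,95:195]; b=cv2.imread("pics/top0.png")[85:175,325:430]
cv2.imwrite("pics/z.png",np.hstack([cv2.resize(a,(400,420),interpolation=3)[:380],cv2.resize(b,(400,343),interpolation=3)[:380]] if 0 else [cv2.resize(a,(400,420),interpolation=2),cv2.copyMakeBorder(cv2.resize(b,(400,343),interpolation=2),0,77,0,0,0)]))
def ray(n,u,v,z):
    p=imaging.camera_params(n);R=np.array(p["R"]);C=-R.T@np.array(p["t"])
    d=R.T@np.linalg.inv(p["intrinsics"])@[u,v,1]; return C+d*(z-C[2])/d[2]
print(ray("top",255.5,151,.005),ray("scene",231,257,.005))
print(ray("top",264.5,176.5,.05),ray("scene",243,222,.05))
E
```

```text
[0.59517232 0.02807168 0.005     ] [0.59853669 0.03419239 0.005     ]
[0.52568401 0.00762857 0.05      ] [0.52467209 0.00823408 0.05      ]
```

View pics/z.png

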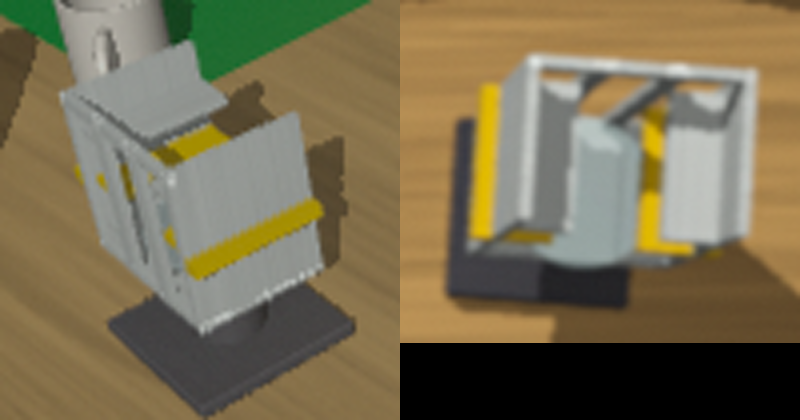

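```bash
cat >> h.py <<'E'
def P(n,p=None):
    p=p or imaging.camera_params(n); return np.array(p["intrinsics"])@np.c_[np.array(p["R"]),np.array(p["t"])]
def ray(n,u,v,z,p=None):
    p=p or imaging.camera_params(n);R=np.array(p["R"]);C=-R.T@np.array(p["t"])
    d=R.T@np.linalg.inv(p["intrinsics"])@[u,v,1]; return C+d*(z-C[2])/d[2]
def tri(P1,a,P2,b):
    X=cv2.triangulatePoints(P1,P2,np.array(a,float),np.array(b,float))[:,0]; return X[:3]/X[3]
E
python3 - <<'E'
from h import *
A,B=P("top"),P("scene")
for a,b in [((359,100),(138.75,173)),((358,144),(169.5,158.2)),((418.2,103.4),(111.3,153.8)),((415.5,147.5),(143,140.5))]: print(tri(A,a,B,b).round(4))
E
```

```text
[ 0.6657 -0.1827  0.187 ]
[ 0.5768 -0.1804  0.1823]
[ 0.6572 -0.3049  0.1831]
[ 0.5672 -0.2969  0.1822]
```

{"fn": "arm_command", "kwargs": {
  "steps": [
    [[0,0,-0.035],[26,31,25],0],
    [[0,0,-0.035],[36,31,25],0],
    [[0,0,-0.035],[36,31,25],0],
    [[0,0,-0.035],[36,31,25],0],
    [[0,0,-0.035],[36,31,20],0],
    [[0,0,-0.035],[36,31,9],0],
    [[0,0,-0.035],[36,31,0],0],
    [[0,0,-0.035],[36,31,0],0],
    [[0,0,-0.035],[36,31,0],0],
    [[0,0,-0.035],[36,31,0],0],
    [[0,0,0],[0,0,0],0],
    [[0,0,0],[0,0,0],0]
  ]
}}

```text
clock: 2.1
position: [0.5084, -0.2429, 0.3602]
ee_rot: [0.0, 0.999, -0.035, -0.0]
contact_force: [-0.3, -0.2, -0.6]
width: 0.0857
```

```bash
python3 - <<'E'
from h import *
s=telemetry.get_state(); print(s["clock"],s["position"],s["ee_rot"])
p=imaging.camera_params("wrist"); im=imaging.get_image("wrist"); np.save("w1.npy",P("wrist",p)); cv2.imwrite("pics/w1.png",im); print(-np.array(p["R"]).T@p["t"])
cv2.imwrite("pics/w1b.png",cv2.resize(im,(800,600),interpolation=2))
E
```

```text
2.1 [ 0.50842097 -0.24286028  0.36021916] [ 3.14615197e-04  9.99393381e-01 -3.48219594e-02 -4.49764084e-04]
[ 0.58751574 -0.2477554   0.50356816]
```

View pics/w1b.png

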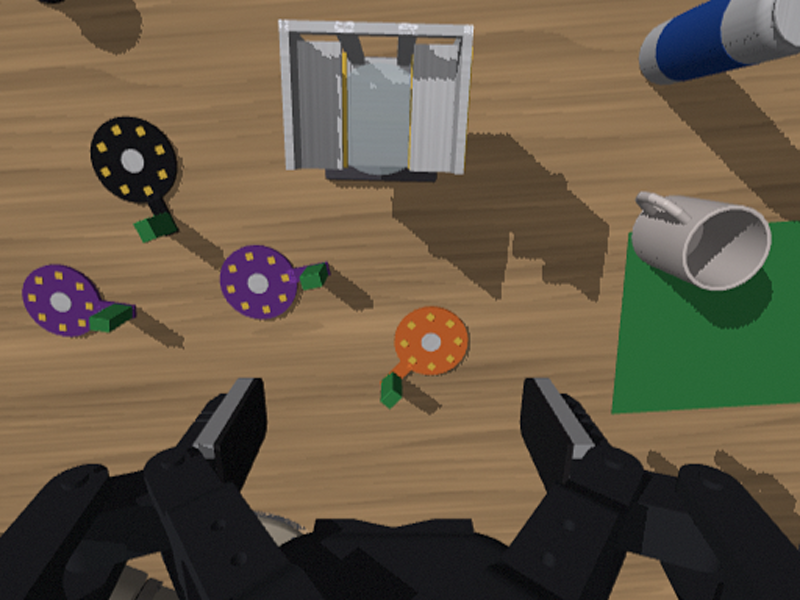

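```bash
python3 - <<'E'
from h import *
im=cv2.imread("pics/w1.png")
cv2.imwrite("pics/w1z.png",np.hstack([cv2.resize(im[5:125,170:310],(560,480),interpolation=2),cv2.resize(im[65:165,50:120],(240,343),interpolation=2)[:480] if 0 else cv2.copyMakeBorder(cv2.resize(im[65:165,55:120],(221,340),interpolation=2),0,140,0,0,0)]))
E
```

```text
(no output)
```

View pics/w1z.png

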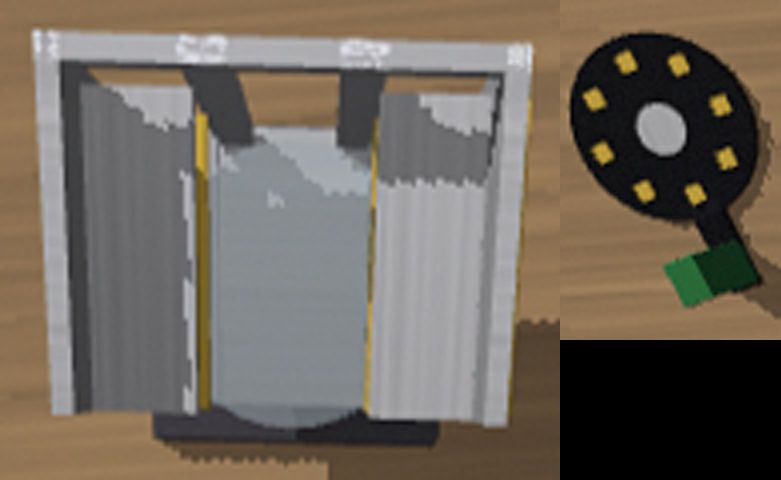

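```bash
python3 - <<'E'
from h import *
pts={"FLi":(75,412),"FRi":(483,424),"BLi":(61,64),"BRi":(503,73),"FLo":(54,413),"FRo":(507,426),"BLo":(34,32),"BRo":(532,44),"LedFL":(185,412),"LedFR":(373,419)}
for z in (.180,.183,.187):
    W={k:ray("wrist",170+a/4,5+b/4,z) for k,(a,b) in pts.items()}
    print(z,{k:w[:2].round(4).tolist() for k,w in W.items()})
    print(np.linalg.norm(W["FLi"]-W["FRi"]),np.linalg.norm(W["BLi"]-W["BRi"]), np.linalg.norm(W["FLi"]-W["BLi"]))
    for a,b in [("FLi","FRi"),("BLo","BRo"),("FLo","FRo")]:
        d=W[a]-W[b]; print("yaw",np.arctan2(-d[0],d[1]))
    m=(W["BLi"]+W["BRi"])/2-(W["FLi"]+W["FRi"])/2;print("yaw",np.arctan2(m[1],m[0]),np.linalg.norm(m))
A=np.load("w1.npy")
for n,a,b in [("top",(188.75,0),0)]: pass
T,S=P("top"),P("scene")
# outer corners triangulate w1 with scene
for k,b in [("BLo",(138.75,173)),("FLo",(169.5,158.2)),("BRo",(111.3,153.8)),("FRo",(143,140.5))]:
    a=pts[k]; print(k,tri(A,(170+a[0]/4,5+a[1]/4),S,b).round(4))
# board
for n,c in [("wrist",(55+100/3.4,65+129/3.4)),("top",(255.5,151)),("scene",(231,257))]: print(n,ray(n,*c,.005).round(4))
print(ray("wrist",55+(665+740-1120)/2/3.4,65+(262+240)/2/3.4,.05).round(4), "handle top far edge mid?")
E
```

```text
0.18 {'FLi': [0.5785, -0.1784], 'FRi': [0.5674, -0.2901], 'BLi': [0.6624, -0.1866], 'BRi': [0.6526, -0.2975], 'FLo': [0.5786, -0.1726], 'FRo': [0.5664, -0.2967], 'BLo': [0.6699, -0.1809], 'BRo': [0.6585, -0.3048], 'LedFL': [0.5764, -0.2086], 'LedFR': [0.5709, -0.26]}
0.11223950188977855 0.11127644521727019 0.08433849186670211
yaw -0.09864043341860962
yaw -0.09155582091572037
yaw -0.09796145474300406
yaw -0.09165469232600876 0.08491012841871334
0.183 {'FLi': [0.5786, -0.1791], 'FRi': [0.5676, -0.2897], 'BLi': [0.6617, -0.1872], 'BRi': [0.652, -0.297], 'FLo': [0.5787, -0.1733], 'FRo': [0.5666, -0.2962], 'BLo': [0.6691, -0.1815], 'BRo': [0.6579, -0.3043], 'LedFL': [0.5765, -0.2089], 'LedFR': [0.571, -0.2598]}
0.11119930798820606 0.11024517656626233 0.0835568741347051
yaw -0.09864043341861034
yaw -0.09155582091572045
yaw -0.09796145474300434
yaw -0.09165469232600898 0.08412321297204979
0.187 {'FLi': [0.5787, -0.1799], 'FRi': [0.5679, -0.2892], 'BLi': [0.6608, -0.1879], 'BRi': [0.6512, -0.2964], 'FLo': [0.5788, -0.1743], 'FRo': [0.5669, -0.2956], 'BLo': [0.6681, -0.1823], 'BRo': [0.657, -0.3036], 'LedFL': [0.5766, -0.2094], 'LedFR': [0.5712, -0.2597]}
0.10981238278610943 0.10887015169825176 0.08251471715870902
yaw -0.0986404334186103
yaw -0.09155582091571964
yaw -0.09796145474300506
yaw -0.09165469232600848 0.08307399237649848
BLo [ 0.6661 -0.1799  0.1871]
FLo [ 0.5795 -0.174   0.1862]
BRo [ 0.6567 -0.3024  0.1826]
FRo [ 0.5664 -0.2957  0.1817]
wrist [0.5943 0.0335 0.005 ]
top [0.5952 0.0281 0.005 ]
scene [0.5985 0.0342 0.005 ]
[0.5383 0.0021 0.05  ] handle top far edge mid?
```

{"fn": "arm_command", "kwargs": {
  "steps": [
    [[0,0,0.05],[2,32,0],0],
    [[0,0,0.05],[2,32,0],0],
    [[0,0,0.05],[2,32,-10],0],
    [[0,0,0.05],[2,32,-40],0],
    [[0,0,0.05],[2,32,-40],0],
    [[0,0,0.05],[2,32,-40],0],
    [[0,0,0.05],[3,30,-40],0],
    [[0,0,0.04],[3,30,-30],0],
    [[0,0,0],[0,0,0],0],
    [[0,0,0],[0,0,0],0]
  ]
}}

```text
clock: 3.4
position: [0.5274, 0.0078, 0.1613]
ee_rot: [0.001, 0.987, 0.159, 0.001]
contact_force: [0.4, 0.2, 0.0]
width: 0.0849
```

```bash
python3 - <<'E'
from h import *
s=telemetry.get_state(); print(s["clock"],s["position"],s["ee_rot"])
p=imaging.camera_params("wrist"); im=imaging.get_image("wrist"); np.save("w2.npy",P("wrist",p)); cv2.imwrite("pics/w2.png",im); print(-np.array(p["R"]).T@p["t"])
cv2.imwrite("pics/w2b.png",cv2.resize(im,(800,600),interpolation=2))
hsv=cv2.cvtColor(im,cv2.COLOR_BGR2HSV)
for d in finder.cut_out("wrist","board_grip"): print(d["score"],d["extent"])
E
```

```text
3.4 [0.52738461 0.00784506 0.1613389 ] [7.48970860e-04 9.87341112e-01 1.58607707e-01 7.50354071e-04]
[0.60228983 0.0335616  0.30486542]
0.8 [61.0, 159.7, 113.3, 90.4]
0.72 [396.9, 356.2, 30.9, 19.8]
0.64 [263.4, 220.7, 75.8, 65.4]
0.59 [208.2, 56.7, 86.0, 139.1]
```

View pics/w2b.png

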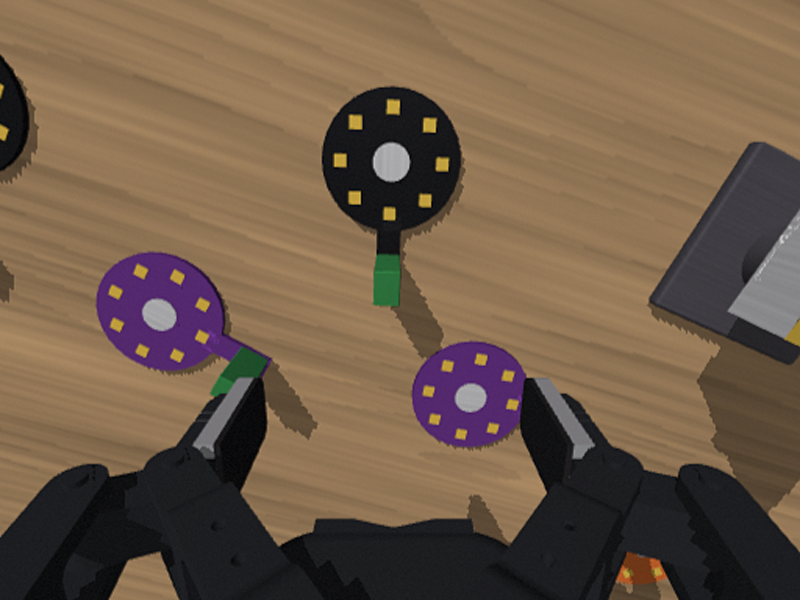

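```bash
python3 - <<'E'
from h import *
im=cv2.imread("pics/w2.png"); M=np.load("w2.npy")
c=im[50:200,200:305]; cv2.imwrite("pics/w2z.png",cv2.resize(im[150:205,225:275],(600,660)[:2],interpolation=2)[:600])
g=((im[:,:,1].astype(int)-im[:,:,2]>30)&(im[:,:,1].astype(int)-im[:,:,0]>20)).astype(np.uint8)
g[:, :225]=0; g[:,275:]=0; g[:150]=0; g[210:]=0
ys,xs=np.nonzero(g); print(xs.min(),xs.max(),ys.min(),ys.max())
for y in range(ys.min(),ys.max()+1,2): r=xs[ys==y]; print(y,r.min(),r.max(),im[y,(r.min()+r.max())//2])
gr=im.max(2); k=(gr<60).astype(np.uint8); k[:, :195]=0;k[:,305:]=0;k[:50]=0;k[155:]=0
ct=max(cv2.findContours(k,0,1)[0],key=cv2.contourArea); 
b=[]
for q in ct[:,0]:
    if q[1]<140: b.append(ray("wrist",q[0]+.0,q[1]+.0,.005)[:2])
b=np.array(b); s=np.linalg.lstsq(np.c_[2*b,np.ones(len(b))],(b**2).sum(1),rcond=None)[0]; print("disc",s[:2],"r",np.sqrt(s[2]+s[0]**2+s[1]**2))
print("silver",ray("wrist",391*.64,162*.64,.005))
E
```

```text
239 255 163 195
163 241 254 [49 90 37]
165 241 255 [52 99 40]
167 241 255 [50 98 37]
169 240 255 [ 53 100  39]
171 240 255 [ 54 101  39]
173 240 255 [ 61 114  45]
175 239 255 [ 57 108  41]
177 239 255 [ 60 111  44]
179 239 255 [ 60 112  45]
181 239 255 [ 59 111  44]
183 239 255 [ 58 109  43]
185 239 255 [ 58 110  43]
187 239 255 [ 58 111  44]
189 239 255 [ 60 110  44]
191 239 254 [ 58 109  44]
193 239 254 [ 57 108  42]
195 244 254 [ 66 112  80]
disc [0.59532356 0.03229985] r 0.044453061584823664
silver [0.59534738 0.03209721 0.005     ]
```

View pics/w2z.png

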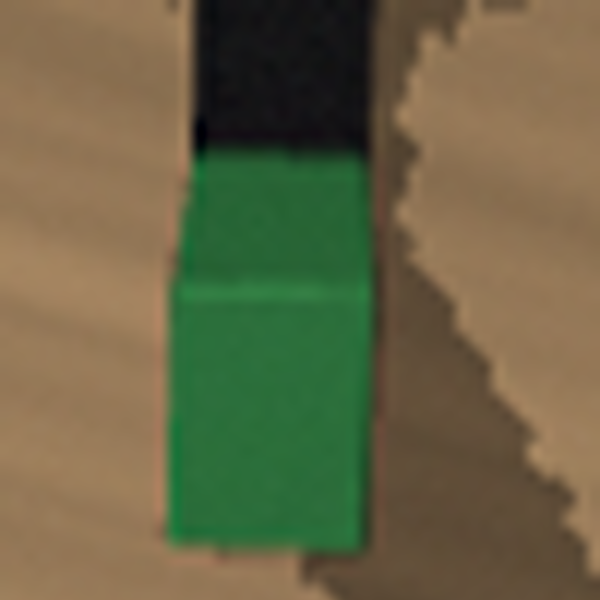

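```bash
python3 - <<'E'
from h import *
c=[(239.7,174),(256,174),(239,195.2),(255.2,195.5)]
W=np.array([ray("wrist",a,b,.05) for a,b in c]); print(W.round(4)); g=W.mean(0)[:2]
d=np.array([.5953,.0322])-g; print(g,np.linalg.norm(d),np.arctan2(d[1],d[0]))
s=telemetry.get_state(); q=s["ee_rot"]; print("toolyaw",2*np.arctan2(q[2],q[1]),"delta mm",(g-s["position"][:2])*1000)
E
```

```text
[[0.5337 0.022  0.05  ]
 [0.5385 0.0076 0.05  ]
 [0.5135 0.0164 0.05  ]
 [0.5181 0.0016 0.05  ]]
[0.52594895 0.01191546] 0.07225670327506169 0.2845534271137979
toolyaw 0.31796759434722344 delta mm [-1.86602777  4.13098585]
```

{"fn": "arm_command", "kwargs": {
  "steps": [
    [[0,0,-0.033],[-2,4,-36],0],
    [[0,0,0],[0,0,-40],0],
    [[0,0,0],[0,0,-40],0],
    [[0,0,0],[0,0,-20],0],
    [[0,0,0],[0,0,-8],0],
    [[0,0,0],[0,0,0],0],
    [[0,0,0],[0,0,0],0]
  ],
  "newtons": 40
}}

```text
clock: 4.38
position: [0.526, 0.0129, 0.0176]
ee_rot: [0.0, 0.99, 0.143, 0.001]
contact_force: [0.4, 0.5, 0.3]
width: 0.0852
```

```bash
python3 - <<'E'
from h import *
s=telemetry.get_state(); q=s["ee_rot"]; print(s["clock"],s["position"],2*np.arctan2(q[2],q[1]),q)
im=imaging.get_image("wrist"); cv2.imwrite("pics/w3.png",im)
E
```

```text
4.375 [0.52596393 0.01294235 0.01757226] 0.28641028188054646 [4.05692425e-04 9.89762729e-01 1.42716041e-01 1.30685561e-03]
```

View pics/w3.png

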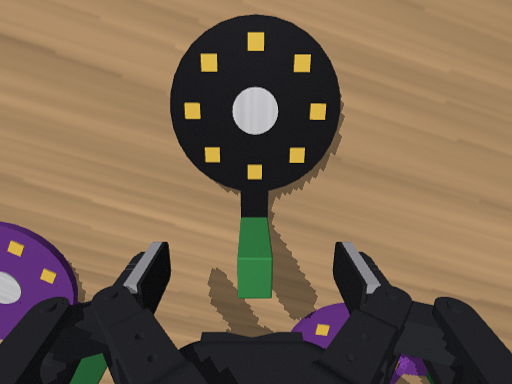

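{"fn": "arm_command", "kwargs": {
  "steps": [
    [[0,0,0],[0,-1,-2],60],
    [[0,0,0],[0,0,0],120],
    [[0,0,0],[0,0,0],255],
    [[0,0,0],[0,0,0],255],
    [[0,0,0],[0,0,0],255],
    [[0,0,0],[0,0,0],255],
    [[0,0,0],[0,0,0],255],
    [[0,0,0],[0,0,0],255]
  ],
  "newtons": 50
}}

```text
clock: 5.42
position: [0.5251, 0.0123, 0.0145]
ee_rot: [0.0, 0.99, 0.143, 0.0]
contact_force: [0.5, -0.3, 3.2]
width: 0.0155
```

{"fn": "arm_command", "kwargs": {
  "steps": [
    [[0,0,0],[0,0,25],255],
    [[0,0,0],[0,0,40],255],
    [[0,0,0],[-15,0,40],255],
    [[0,0,-0.05],[-25,-20,26],255],
    [[0,0,-0.05],[-20,-30,0],255],
    [[0,0,-0.05],[-20,-30,0],255],
    [[0,0,-0.05],[-8,-30,0],255],
    [[0,0,-0.05],[0,-30,0],255],
    [[0,0,-0.05],[0,-30,0],255],
    [[0,0,-0.05],[0,-30,0],255],
    [[0,0,-0.03],[0,-33,0],255],
    [[0,0,0],[0,0,0],255],
    [[0,0,0],[0,0,0],255]
  ]
}}

```text
clock: 7.05
position: [0.436, -0.2198, 0.1447]
ee_rot: [-0.001, 0.999, -0.047, -0.001]
contact_force: [-0.4, -1.0, -0.4]
width: 0.0154
```

```bash
python3 - <<'E'
from h import *
s=telemetry.get_state(); q=s["ee_rot"]; print(s["clock"],s["position"],2*np.arctan2(q[2],q[1]),q,s["width"],s["qpos"])
for n in ["wrist","scene","top"]:
    im=imaging.get_image(n); cv2.imwrite(f"pics/{n}4.png",im)
cv2.imwrite("pics/w4b.png",cv2.resize(cv2.imread("pics/wrist4.png"),(800,600),interpolation=2))
a=cv2.imread("pics/scene4.png")[110:260,95:295]; cv2.imwrite("pics/s4z.png",cv2.resize(a,(800,600),interpolation=2))
E
```

```text
7.05 [ 0.43603029 -0.21977292  0.14469792] -0.0934284604727295 [-8.40254349e-04  9.98908347e-01 -4.66972073e-02 -8.83188862e-04] 0.015399853692506987 [-6.09840941e-01  2.15730317e-01  1.81974901e+00  5.34138101e-04
  1.10850413e+00  1.05414505e+00]
```

View pics/w4b.png

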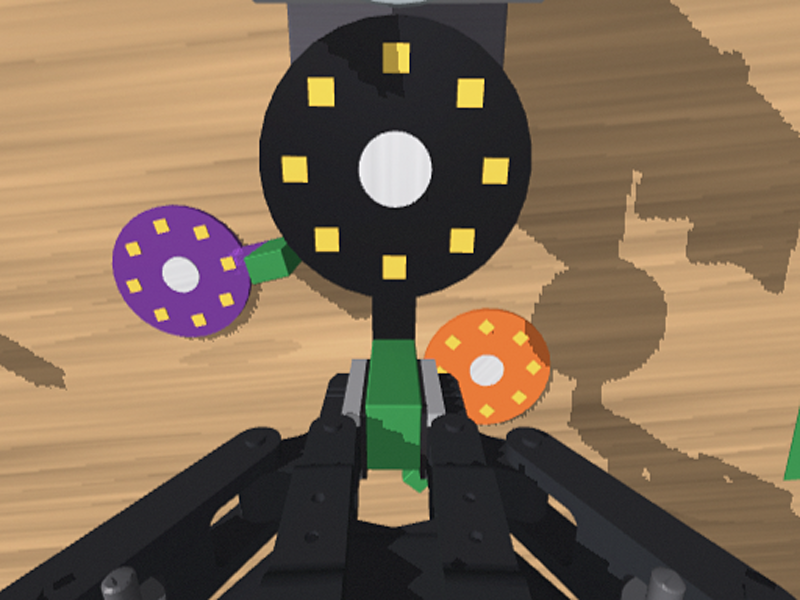

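View pics/s4z.png

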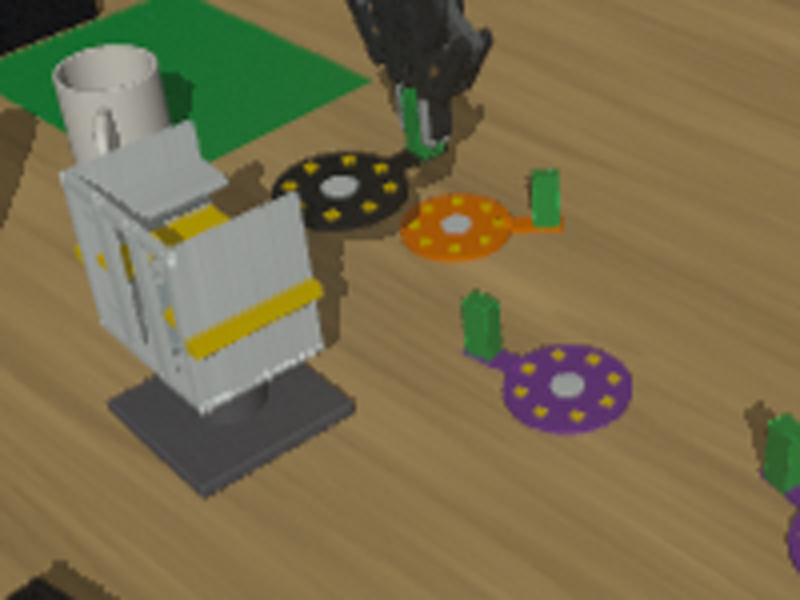

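```bash
python3 - <<'E'
from h import *
S=P("scene")
e=np.array([.9955,-.0949]);l=np.array([.0949,.9955]);c=np.array([.615,-.238])
def pr(x,y,z):
    X=S@np.r_[c+e*x+l*y,.1245+z,1]; u=X[:2]/X[2]; return ((u-[95,110])*4).round(0)
for nm,x,y,z in [("plate top front out",-.042,.0615,.0595),("plate top back out",.05,.0615,.0595),("strip top front y61",-.042,.061,-.0025),("strip top front y66",-.042,.066,-.0025),("strip bot front",-.042,.066,-.0085),("strip top back",.042,.066,-.0025),("strip bot back",.042,.066,-.0085),("R top front",-.042,-.0615,.0595),("R top back",.05,-.0615,.0595)]: print(nm,pr(x,y,z))
E
```

```text
plate top front out [301. 196.]
plate top back out [164. 259.]
strip top front y61 [314. 279.]
strip top front y66 [318. 283.]
strip bot front [320. 290.]
strip top back [200. 342.]
strip bot back [202. 350.]
R top front [190. 120.]
R top back [ 57. 174.]
```

{"fn": "arm_command", "kwargs": {
  "steps": [
    [[0,0,0],[8,-2,3],255],
    [[0,0,0],[16,-1.5,0],255],
    [[0,0,0],[16,-1.5,0],255],
    [[0,0,0],[16,-1.5,0],255],
    [[0,0,0],[14,-1.5,0],255],
    [[0,0,0],[0,0,0],255]
  ]
}}

```text
clock: 7.95
position: [0.508, -0.2289, 0.148]
ee_rot: [0.0, 0.999, -0.046, 0.0]
contact_force: [-0.6, -0.4, -1.4]
width: 0.0154
```

```bash
python3 - <<'E'
from h import *
s=telemetry.get_state(); q=s["ee_rot"]; print(s["clock"],s["position"],2*np.arctan2(q[2],q[1]),q,s["width"],s["contact_force"])
for n in ["wrist","scene"]:
    im=imaging.get_image(n); cv2.imwrite(f"pics/{n}5.png",im)
cv2.imwrite("pics/w5b.png",cv2.resize(cv2.imread("pics/wrist5.png"),(800,600),interpolation=2))
a=cv2.imread("pics/scene5.png")[110:260,95:295]; cv2.imwrite("pics/s5z.png",cv2.resize(a,(800,600),interpolation=2))
E
```

```text
7.95 [ 0.50799985 -0.228912    0.1480319 ] -0.09252241399905088 [ 9.23444984e-05  9.98930136e-01 -4.62447079e-02  3.40948344e-05] 0.015359914270549996 [-0.58184407 -0.40930312 -1.35457976]
```

View pics/w5b.png

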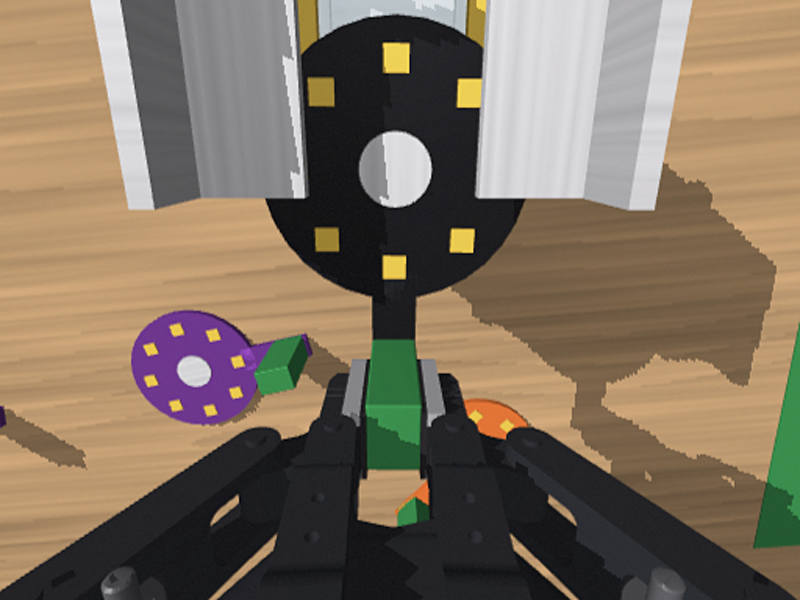

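View pics/s5z.png

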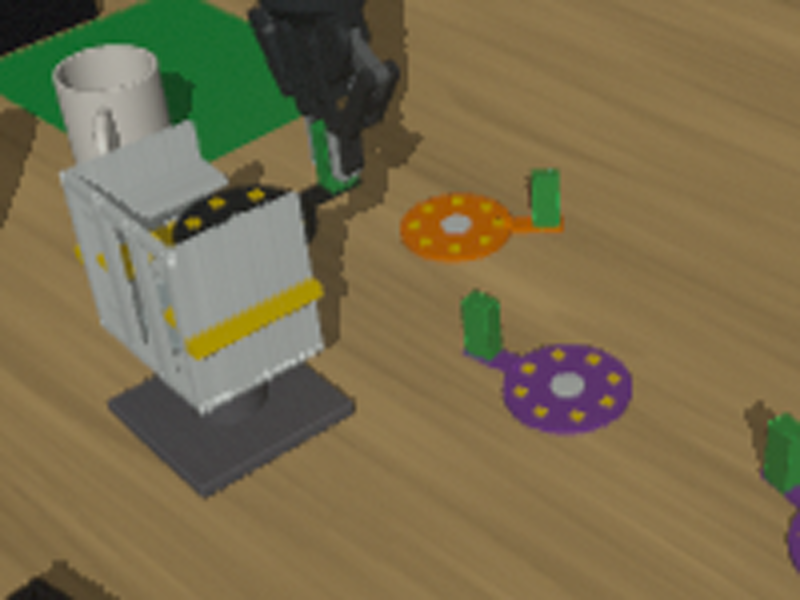

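{"fn": "arm_command", "kwargs": {
  "steps": [
    [[0,0,0],[11,-0.5,0],255],
    [[0,0,0],[11,-0.5,0],255],
    [[0,0,0],[7,-0.5,0],255],
    [[0,0,0],[4,0,0],255],
    [[0,0,0],[0,0,-4],255],
    [[0,0,0],[0,0,-3],255],
    [[0,0,0],[0,0,0],255]
  ]
}}

```text
clock: 8.93
position: [0.5392, -0.2299, 0.1409]
ee_rot: [-0.0, 0.999, -0.047, -0.001]
contact_force: [-0.0, 0.0, -1.5]
width: 0.015
```

```bash
python3 - <<'E'
from h import *
s=telemetry.get_state(); q=s["ee_rot"]; print(s["clock"],s["position"],2*np.arctan2(q[2],q[1]),s["width"],s["contact_force"],s["moment"])
im=imaging.get_image("wrist")
cv2.imwrite("pics/w6b.png",cv2.resize(im,(800,600),interpolation=2))
E
```

```text
8.925 [ 0.53923051 -0.22992257  0.14086778] -0.09326393985258696 0.01503334262830175 [-0.03368544  0.04043768 -1.48818065] [ 0.0292641   0.07101032 -0.02492523]
```

View pics/w6b.png

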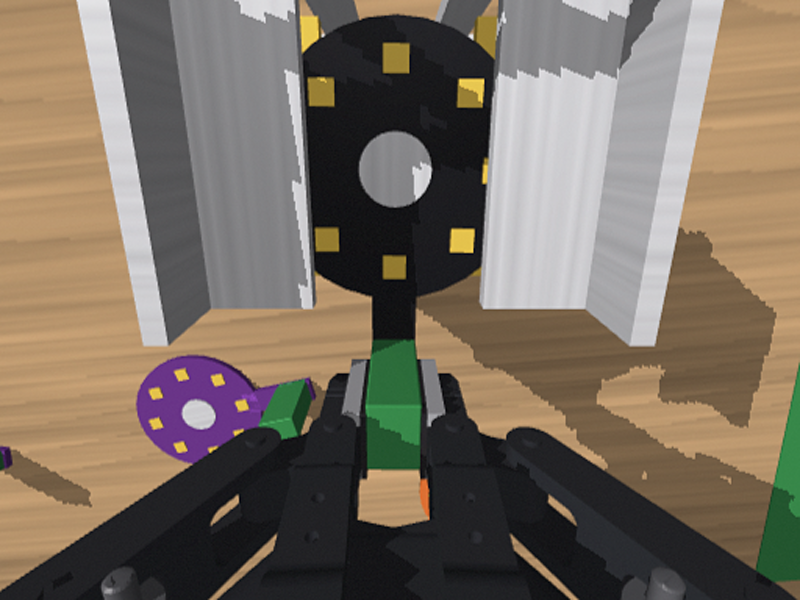

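{"fn": "arm_command", "kwargs": {
  "steps": [
    [[0,0,0],[2,0,-1.5],255],
    [[0,0,0],[1,0,-1.5],255],
    [[0,0,0],[0,0,0],255],
    [[0,0,0],[0,0,0],255]
  ]
}}

```text
clock: 9.48
position: [0.5425, -0.2303, 0.1391]
ee_rot: [0.0, 0.999, -0.047, -0.0]
contact_force: [-4.3, 0.5, 6.0]
width: 0.0156
```

{"fn": "arm_command", "kwargs": {
  "steps": [
    [[0,0,0],[1.5,0,0],255],
    [[0,0,0],[1.5,0,0],255],
    [[0,0,0],[0,0,0],255]
  ]
}}

```text
clock: 9.85
position: [0.5428, -0.2303, 0.1392]
ee_rot: [0.0, 0.999, -0.046, -0.003]
contact_force: [-9.5, -0.4, 9.5]
width: 0.0152
```

{"fn": "arm_command", "kwargs": {
  "steps": [
    [[0,0,0],[-2.5,0,0.5],255],
    [[0,0,0],[0,0,0],200],
    [[0,0,0],[0,0,0],100],
    [[0,0,0],[0,0,0],0],
    [[0,0,0],[0,0,0],0],
    [[0,0,0],[0,0,0],0],
    [[0,0,0],[0,0,0],0]
  ]
}}

```text
clock: 10.72
position: [0.5433, -0.2302, 0.1388]
ee_rot: [0.0, 0.999, -0.047, 0.0]
contact_force: [0.1, 0.1, -0.6]
width: 0.0854
```

```bash
python3 - <<'E'
from h import *
s=telemetry.get_state(); print(s["clock"],s["position"],s["width"],s["contact_force"])
im=imaging.get_image("wrist")
cv2.imwrite("pics/w7b.png",cv2.resize(im,(800,600),interpolation=2))
E
```

```text
10.725 [ 0.54333071 -0.23016149  0.13879678] 0.08543243232282241 [ 0.14744286  0.07196269 -0.58712259]
```

View pics/w7b.png

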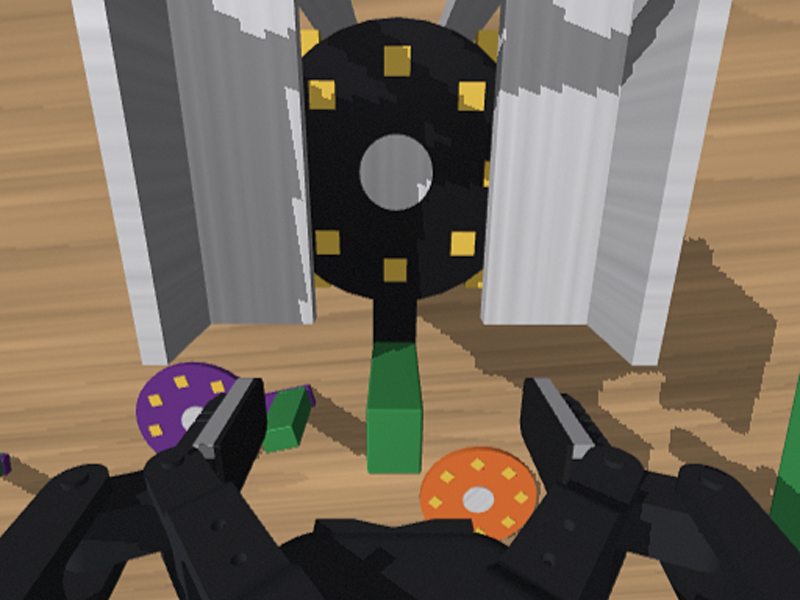

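Released and resting in place. I'll retreat back and up, clear of everything.

{"fn": "arm_command", "kwargs": {
  "steps": [
    [[0,0,0],[0,0,20],0],
    [[0,0,0],[0,0,40],0],
    [[0,0,0],[-5,0,50],0],
    [[0,0,0],[-10,0,50],0],
    [[0,0,0],[-20,0,40],0],
    [[0,0,0],[0,0,0],0],
    [[0,0,0],[0,0,0],0]
  ]
}}

```text
clock: 11.65
position: [0.5081, -0.23, 0.3382]
ee_rot: [-0.0, 0.999, -0.047, -0.0]
contact_force: [0.7, 0.1, 0.5]
width: 0.0856
```

```bash
python3 - <<'E'
from h import *
s=telemetry.get_state(); print(s["clock"],s["position"],s["width"],s["contact_force"])
im=imaging.get_image("wrist"); sc=imaging.get_image("scene"); tp=imaging.get_image("top"); cv2.imwrite("pics/w8.png",im)
cv2.imwrite("pics/m8.png",np.vstack([cv2.resize(im[0:190,120:376],(404,300),interpolation=2),np.zeros((0,404,3),np.uint8)]))
cv2.imwrite("pics/m8.png",np.hstack([cv2.resize(im[0:200,120:386],(399,300),interpolation=2),cv2.resize(sc[110:260,95:295],(400,300),interpolation=2)]))
cv2.imwrite("pics/t8.png",tp)
E
```

```text
11.65 [ 0.50808396 -0.22999945  0.33820759] 0.08558967111701506 [0.7431837  0.12730819 0.53579697]
```

View pics/m8.png

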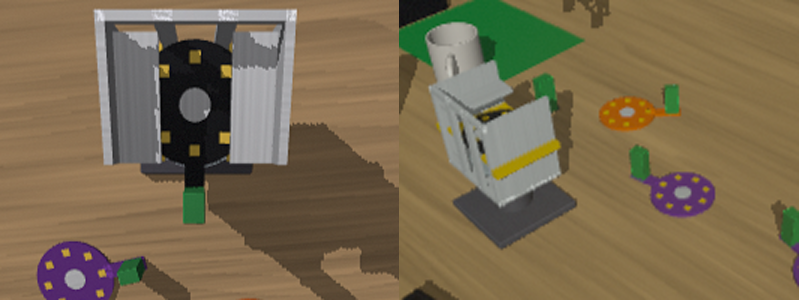

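View pics/t8.png

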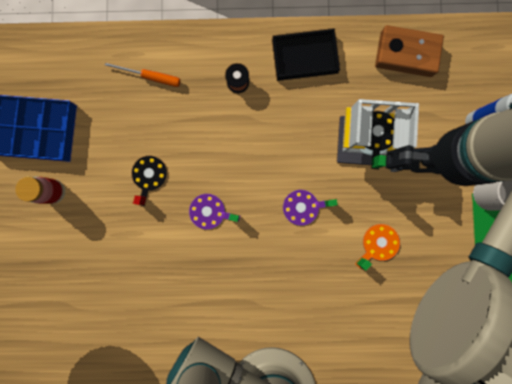

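```bash
python3 - <<'E'
from h import *
im=cv2.imread("pics/w8.png")
c=np.array([.615,-.238]);E=np.array([[.9955,-.0949],[.0949,.9955]])
w=ray("wrist",120+195/1.5,104/1.5,.127); print("centre in slot mm",1000*E@(w[:2]-c))
h=ray("wrist",120+194/1.5,198/1.5,.172); print(1000*E@(h[:2]-c))
print(manip.sign_off())
E
```

```text
centre in slot mm [-0.45985862  1.08581704]
[-66.16389378   1.40897589]
the job is handed in; nothing more can be done
None
```

The green-handled board is in the middle slot, on the yellow ledges, with its handle pointing straight out of the front. I gripped it by the handle block, slid it in level, lowered it until the ledges took the load, pushed it against the back bars and released it. The gripper then moved clear and I handed the job in. The hand-in reports no verdict.

- **Position:** the last wrist picture puts the disc centre about 0.5 mm short of home and 1 mm to one side, within the 15 mm allowed. The position came from my own estimate of the slot.
- **Angle:** the handle lies about 0.3 mm off the board's line, so the board points straight out.
- **Height:** I did not measure this directly in the final pictures. At contact the tool was about 2.5 mm higher than I had predicted, within my camera error of about 3 mm. The wrist and scene views show the board between the yellow and top ledges, flat.
- **Handle reading:** the handle measured about 66 mm in front of the slot point, against the 72 mm expected. I put this down to reading the pixel between the block's top and side faces.
- **Clearance and time:** the force on the tool was under 1 N after retreating, with about 11.7 s of the 40 s used. The red-handled board looks unmoved in the top view.

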